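# Open the shell clamp on the pearl-seeding bench

## Task

The oyster in the shell stand is finished and has to be freed. With a fingertip, press the red ratchet release lever on the sliding jaw down and, keeping it down, push the jaw back along its bar, away from the oyster, until it is fully home against the end stop; then let go and move clear. Do not touch the oyster, which stays standing in its cradle, do not use brute force on the clamp, and leave the tumbler, jar, cutting block and knife where they are.

Things in the scene. Friction and masses are not known exactly. Their poses are not given: they have to be found in the camera images.
- stand: Shell stand fixed to the bench: dark wooden foot 256 x 120 x 20 mm (own x from -61 to 195 mm) with a toothed steel bar 20 mm wide along own x, 34 mm high. Origin: on the bench, below the oyster. Own +x (level) = the way the jaw opens, z up. The fixed jaw (50 mm wide, 98 high) is on the -x side of the oyster, the sliding jaw on the +x side; end stop 50 mm wide, 50 high, at x = 169 to 181 mm.
- jaw (a joint): Travel of the sliding jaw, m: 0 = at the oyster (start), 0.060 = fully open, against the end stop. Friction about 2.5 N; ratchet (6 mm steps) blocks opening unless the release is held down. Aluminium carriage along the bar: upright jaw plate by the oyster (50 mm wide, top 98 mm over the bench), red lever, upright thumb stop. Gap from jaw plate to thumb stop 74 mm, open above and at both sides.
- release (a joint): Angle of the red lever, rad: 0 = up (sprung, ratchet engaged), 0.27 = fully down; ratchet is out from about 0.13. Red plate 30 mm wide, 42 long, rising 15 degrees towards the thumb stop, level when down. Its hinge is 42 mm from the thumb stop's face and 32 mm over the bench. The rear end goes from 65 to 54 mm over the bench. Needs 3 N at first, about 6 N fully down; springs back when let go.
- thumb_plate (a point): Point on top of the red plate, on the bar's centre line, 14 mm from the thumb stop's face on the oyster's side; 62 mm over the bench with the lever up, about 54 mm when fully down. Moves with lever and jaw.
- thumb_stop (a point): Point on the face of the upright thumb stop that looks towards the lever and the oyster, on the bar's centre line, 74 mm over the bench; at the start 100 mm along +x from the stand's origin. The stop is a plate 44 mm wide, 8 mm thick, top 86 mm over the bench, just behind the lever's end. Push on this face to slide the jaw. Moves with the jaw.
- oyster_mid (a point): Centre of the pearl oyster, a loose closed shell 75 mm across and 28 mm thick, grey-brown, standing on its hinge edge in the cradle between the jaws; its centre is 77 mm and its top 115 mm above the bench; its z axis points up. Not to be touched.
- tumbler: Empty glass tumbler, 68 mm across, 85 mm high, loose, beside the stand; origin under its centre. Leave alone.
- jar: Amber glass jar with white cap, 56 mm across, 70 mm high, loose, beside the stand; origin under its centre. Leave alone.
- block: Wooden cutting block 150 x 80 x 26 mm, loose, beside the stand; origin under its centre. Leave alone.
- knife: Knife with yellow handle, 185 mm long, 20 mm wide, 13 mm high, lying loose; origin near its middle on the bench. Leave alone.
Not all that is in view belongs to the job. Leave any pink or yellow look-alike of the part that bears oyster_mid alone.

How it is judged (in metres and radians):
On the way, in this order (a step that is already met when the one before it is completed fails the run):
1. the release lever is pressed down while the jaw is still at the oyster (value of joint release above 0.1 rad and value of joint jaw below 0.006 m), for 0.02 s.
2. the jaw is pushed back to the end stop (value of joint jaw above 0.055 m), for 0.2 s.
At the end, for the whole second after the job is handed in: The jaw stands within 5 mm of its end stop, the release lever has sprung up again, the oyster still stands in its cradle (within 15 mm, tilted less than 0.3 rad), and tumbler, jar, block and knife are within 15 mm of where they were (value of joint jaw above 0.055 m and value of joint release below 0.15 rad and distance of each of oyster_mid, tumbler, jar, block, knife from where it was at the start of the episode below 0.015 m and angle between oyster_mid's own z axis and vertical below 0.3 rad); the robot touches nothing.
It fails at once if the robot touches the oyster (contact force between any of the fingers, the arm and oyster above 0.5 N).
It fails at once if the oyster is lifted or knocked out of its cradle (distance of oyster_mid from where it was at the start of the episode above 0.015 m or angle between oyster_mid's own z axis and vertical above 0.4 rad).
It fails at once if the clamp is forced: pushed or pressed with more than 70 N (contact force between any of the fingers, the arm and stand above 70 N).
It fails at once if a bystander is moved or lifted (distance of any of tumbler, jar, block, knife from where it was at the start of the episode above 0.015 m).
It also fails if it takes over 35 s, if anything falls off the work surface, if the arm or the gripper's body presses on something with over 40 N, if the wrist force passes 120 N, or if a joint passes its speed limit or range.

## Robot

A 6-joint arm with a two-finger parallel gripper is mounted at the origin on the work surface. World frame = base frame: x ahead of the robot, y to its left, z up, the work surface at z = 0. Lengths are in mm, angles in rad, forces in N, time in s.
With the tool pointing down it reaches from about 350 to 775 mm from the base axis. Payload 7.3 kg.
Tool frame: the origin (TCP) lies on the centre line of the jaws, within the pads' length; the fingertips stand 22 mm ahead of it and the grasp point (between the pads) lies 3 mm ahead of it; z points along the fingers, y is the direction in which the jaws open and shut (so a half turn about z gives the same grasp; the last joint's range is limited). The gripper opens to 92 mm and grips with 3 to 60 N. Pads are 19 mm wide; open, the fingers measure 130 mm over their backs; the gripper's body (75 mm by 190 mm) begins 47 mm behind the grasp point.
Start: joints at [-1.27, 0.342, 1.524, -0, 1.275, -0.146], TCP at [226.866, -473.471, 248.741] pointing down, gripper open.
Joint ranges: [-2.53, 2.53], [-0.77, 2.02], [0.04, 2.7], [-1, 4.14], [0.28, 2.66], [-3.11, 3.11]. Speed limits (rad/s): [2.57, 2.57, 3.14, 3.14, 3.14, 3.14].

## Interface

Orientations are given as [roll, pitch, yaw] about the fixed x, y, z axes, in that order (R = Rz(yaw) Ry(pitch) Rx(roll)).
In Python, from plant import get_obs, capture, close_job gives the robot as it stands.
- The arm moves only by the tool carry_out, never from a script. Its arguments are lists of equal length, an entry for each row: "xyz": the shift along the tool's x, y, z scaled (see below), a list of three; "dr": the turn, a rotation vector about the tool's x, y, z scaled (see below), a list of three. A call has 1 to 8 rows; each row shifts and turns the commanded pose from where the row before left it, along the tool's axes as they then stand; what a row does not reach is not made up. The controller multiplies each number of a shift by 0.06 m and each number of a turn by 8 degrees. A row lasts 1/8 s, in which the tool goes at most 62.5 mm and 10.7 degrees, less where a joint would pass 70% of its speed; a pose out of reach is approached as far as the arm can. A call with a number of a shift or a turn outside -1 to 1 is refused whole. A call with a gripper value outside its range is refused whole. "gripper" is the gripper's target within -1 to 1 (fully open at 1, half-way at 0, shut at -1), set as the call begins (left out, the last holds). The fingers move at their own pace and stop on an object; the grip force is fixed at half the most. Time passes only in rows, so rows that do not move let the fingers close. It gives the time, the measured TCP pose, the force and the opening at its end, in the units of the state.
- get_obs(): the state, without advancing time (a new reading comes with each control period).
- capture(name): name is "side" or "top"; returns a dict with "image" (420x560x3 uint8, blue, green, red), "fx", "fy", "cx", "cy" (pixels), "pose" (4x4, takes a point from camera to world coordinates). Camera axes: x right, y up, looking along -z (the intrinsics and any distortion apply to the point x, -y, -z); pixel columns grow to the right and rows downward; lengths in mm; the calibration is good to about 2 mm. A picture is of the moment at which its call begins. There is no depth.
- close_job(): hands the job in, once; it reports no verdict.
The state is a dict: "time": time; "joint_positions": joint angles; "dq": joint speeds; "tau": joint torques, N m; "tool_pos": TCP position; "tcp_rot": TCP orientation; "contact_force": force on the tool from outside, world axes, zero at the start; "moment": the same for the moment, N m; "grip_width": finger opening in mm.
Only numpy, scipy, OpenCV 4.12 (cv2) and the standard library are available. Lean on these libraries where they do the work, as an engineer would, in place of code of your own. Each camera call takes 0.05 s, during which the arm holds its last target.

## Working session

There is one attempt and no reset: what is moved stays moved. The work goes in short steps, Python scripts to look and compute and a tool call to move; the robot and the scene stay as the last step left them, time stands still between calls to the robot, and variables do not carry over. Pictures are saved under pics/ and viewed, and the job is handed in when it is done.

Besides the shell and the picture viewer there is one more tool, called after "Call:" in YAML: its name, and indented under it one key for each argument. carry_out: Moves the arm, as the interface text tells. Shifts and turns lie within -1 to 1; 1 stands for 0.06 m of shift or 8 degrees of turn. Its arguments: {"type":"object","properties":{"xyz":{"type":"array"},"dr":{"type":"array"},"gripper":{"type":"number"}},"required":["xyz","dr"]}

```bash
mkdir -p pics; ls
python3 - <<'E'
from plant import get_obs,capture
import cv2,pickle
o=get_obs();print(o)
for n in("side","top"):
    c=capture(n);cv2.imwrite(f"pics/{n}0.png",c["image"]);pickle.dump(c,open(f"{n}0.pkl","wb"))
    print(n,c["fx"],c["fy"],c["cx"],c["cy"],c["pose"].round(3).tolist(),[k for k in c])
E
```

```text
pics
{'time': 0.0, 'joint_positions': array([-1.26999250e+00,  3.42687087e-01,  1.52499572e+00, -2.70053025e-05,
        1.27538759e+00, -1.46006025e-01]), 'dq': array([-0.00090345,  0.00230079, -0.00014329, -0.00066579,  0.00280161,
       -0.00076719]), 'tau': array([-3.80750702e-03, -4.31262946e+01, -2.44222087e+01,  7.15118204e-02,
        5.60399517e-02, -1.32163213e-04]), 'tool_pos': array([ 226.74914132, -473.10531414,  248.07086188]), 'tcp_rot': array([-3.14012688e+00, -1.89444500e-04,  4.46817594e-01]), 'contact_force': array([-0.7115725 , -0.64562542,  0.10792341]), 'moment': array([-0.00594554, -0.05533637,  0.08364795]), 'grip_width': 92.16335072187708}
side 405.57184617786766 405.57184617786766 273.3829977960964 212.10707945880313 [[-0.946, 0.254, -0.203, 364.147], [-0.324, -0.7, 0.637, 581.463], [0.02, 0.668, 0.744, 735.049], [0.0, 0.0, 0.0, 1.0]] ['image', 'fx', 'fy', 'cx', 'cy', 'pose']
top 444.1613767834525 444.1613767834525 273.5022510572479 203.57059717921908 [[0.027, 0.981, -0.192, 370.437], [-1.0, 0.027, -0.0, 42.824], [0.005, 0.192, 0.981, 1013.121], [0.0, 0.0, 0.0, 1.0]] ['image', 'fx', 'fy', 'cx', 'cy', 'pose']
```

View pics/side0.png

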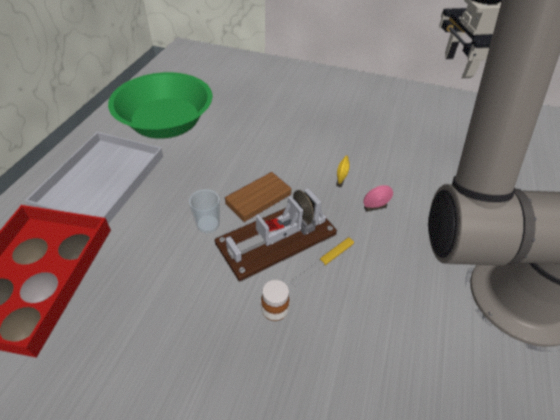

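View pics/top0.png

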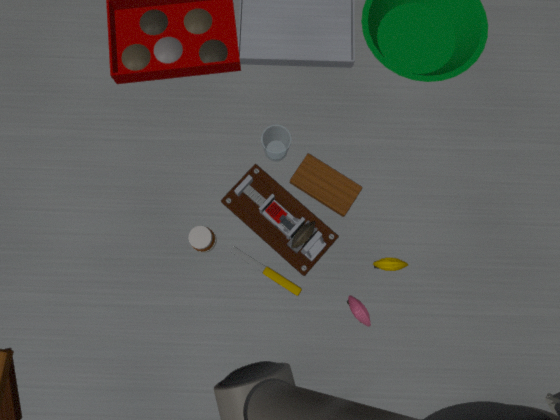

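Side: stand around (275,240), oyster (305,205), red lever (275,225). Top: foot corners about (257,165), (222,202), (338,237), (304,274). I'll zoom in for accuracy.

Run:
```python
import cv2,pickle
a=pickle.load(open("side0.pkl","rb"))["image"][175:285,200:350]
b=pickle.load(open("top0.pkl","rb"))["image"][155:285,210:350]
cv2.imwrite("pics/sz.png",cv2.resize(a,None,fx=5,fy=5,interpolation=cv2.INTER_CUBIC))
b=cv2.convertScaleAbs(b,alpha=1.6)
cv2.imwrite("pics/tz.png",cv2.resize(b,None,fx=4.5,fy=4.5,interpolation=cv2.INTER_CUBIC))
```

```text
(no output)
```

View pics/sz.png

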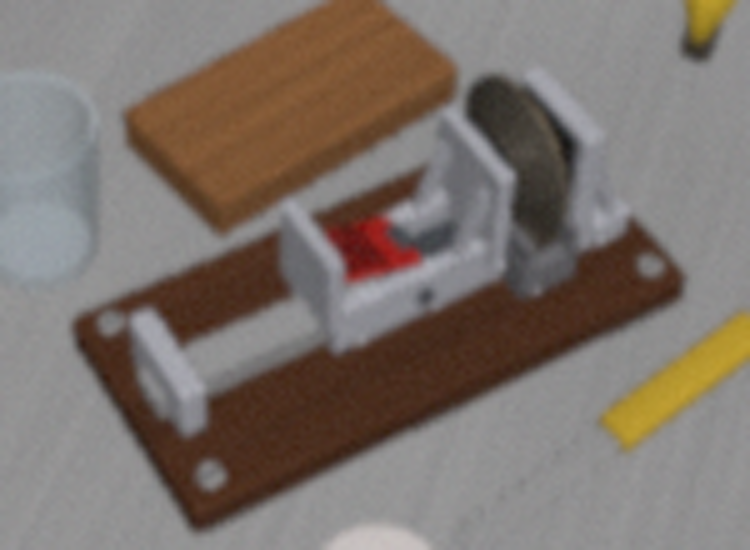

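View pics/tz.png

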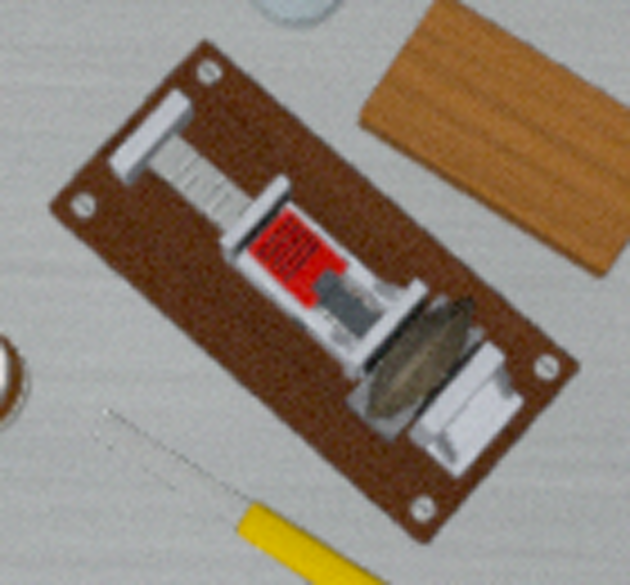

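```bash
cat > h.py <<'E'
import numpy as np,pickle
from scipy.optimize import least_squares
C={n:pickle.load(open(f"{n}0.pkl","rb")) for n in("side","top")}
def proj(n,P):
    c=C[n];T=np.linalg.inv(c["pose"]);p=np.atleast_2d(P)@T[:3,:3].T+T[:3,3]
    return np.c_[c["cx"]+c["fx"]*p[:,0]/-p[:,2],c["cy"]-c["fy"]*p[:,1]/-p[:,2]]
def px(n,u):
    s,o=((5,(200,175)) if n=="side" else (4.5,(210,155)))
    return (np.array(u)+.5)/s-.5+o
def W(q,L):
    L=np.atleast_2d(L).astype(float);c,s=np.cos(q[2]),np.sin(q[2])
    return np.c_[q[0]+c*L[:,0]-s*L[:,1],q[1]+s*L[:,0]+c*L[:,1],L[:,2]]
def tri(us,ut):
    f=lambda P:np.r_[proj("side",P)[0]-us,proj("top",P)[0]-ut]
    r=least_squares(f,[500,30,50]);return r.x,np.abs(r.fun).max()
E
python3 - <<'E'
from h import *
obs=[("top",(207,40),(195,-60,20)),("top",(50,207),(195,60,20)),("top",(578,367),(-61,-60,20)),("top",(428,543),(-61,60,20)),
("side",(78,322),(195,-60,20)),("side",(197,512),(195,60,20)),("side",(682,278),(-61,60,20)),
("top",(180,90),(181,-25,50)),("top",(112,160),(181,25,50)),
("top",(280,178),(108,-22,86)),("top",(222,240),(108,22,86)),
("side",(288,203),(108,-22,86)),("side",(137,310),(181,-25,50))]
f=lambda q:np.concatenate([proj(n,W(q,L))[0]-px(n,u) for n,u,L in obs])
r=least_squares(f,[500,30,.7],loss="soft_l1")
print(r.x)
for o,e in zip(obs,f(r.x).reshape(-1,2)):print(o,e.round(2))
# triangulated heights: foot corners, thumb stop far corner, end stop far corner
for a,b in(((78,322),(207,40)),((197,512),(50,207)),((682,278),(428,543)),((288,203),(280,178)),((137,310),(180,90))):
    P,e=tri(px("side",a),px("top",b));print(P.round(1),round(e,2))
q=r.x
for n,L in(("plate",(86,0,62)),("stop",(100,0,74)),("oy",(0,0,77)),("stop end",(160,0,74))):print(n,W(q,L).round(1))
import cv2
for n in C:
    im=C[n]["image"].copy();im=cv2.resize(im,None,fx=4,fy=4,interpolation=cv2.INTER_CUBIC)
    for L in [(86,0,62),(100,0,74),(0,0,115),(100,22,86),(100,-22,86),(26,25,98),(26,-25,98),(169,25,50),(169,-25,50)]:
        u=(proj(n,W(q,L))[0]+.5)*4-.5
        cv2.circle(im,tuple(int(v) for v in u.round()),3,(0,255,0),-1)
    c=(proj(n,W(q,(60,0,40)))[0]*4).astype(int)
    cv2.imwrite(f"pics/{n}fit.png",cv2.convertScaleAbs(im[c[1]-250:c[1]+250,c[0]-300:c[0]+300],alpha=1.3))
E
```

```text
[487.094043   -22.53798631   0.86608616]
('top', (207, 40), (195, -60, 20)) [ 0.   -0.33]
('top', (50, 207), (195, 60, 20)) [-0.59  0.26]
('top', (578, 367), (-61, -60, 20)) [1.74 0.48]
('top', (428, 543), (-61, 60, 20)) [-0.05  1.62]
('side', (78, 322), (195, -60, 20)) [-1.2  -1.45]
('side', (197, 512), (195, 60, 20)) [-0.2   0.14]
('side', (682, 278), (-61, 60, 20)) [ 2.25 -0.59]
('top', (180, 90), (181, -25, 50)) [-0.38  0.02]
('top', (112, 160), (181, 25, 50)) [-0.49  0.68]
('top', (280, 178), (108, -22, 86)) [ 0.82 -0.68]
('top', (222, 240), (108, 22, 86)) [-0.15  0.6 ]
('side', (288, 203), (108, -22, 86)) [-1.25 -0.62]
('side', (137, 310), (181, -25, 50)) [-1.32  0.84]
[658.   87.1  15.8] 0.63
[568.2 163.7  18.7] 0.18
[406.1 -30.5  15.5] 0.23
[571.2  47.1  87.1] 0.39
[621.7  98.   52.7] 0.48
plate [[542.8  43.   62. ]]
stop [[551.9  53.6  74. ]]
oy [[487.1 -22.5  77. ]]
stop end [[590.7  99.3  74. ]]
```

View pics/topfit.png

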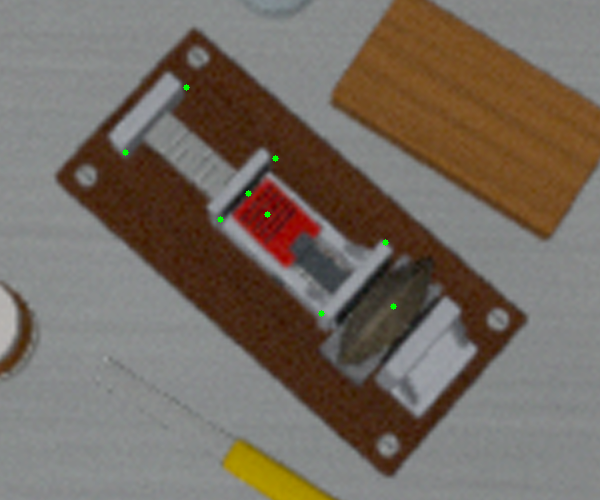

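View pics/sidefit.png

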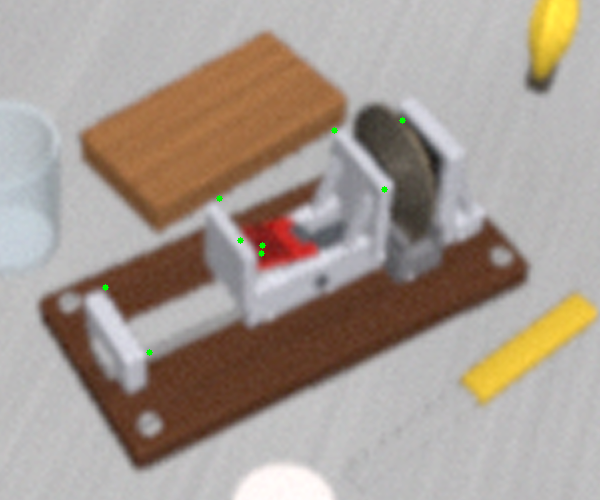

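Top: projected points sit ~1.5 px off the thumb stop corner, and ~2 px off in the side view, so the position is good to 3–4 mm. I'll close the gripper, turn tool x along the bar and hover above the lever. Then I'll use the gripper in view as a reference.

Call:
carry_out:
  xyz:
    - [0,0,0]
    - [0,0,0]
    - [0,0,0]
    - [1,-0.16,0]
    - [1,-0.16,0]
    - [1,-0.16,0]
    - [1,-0.16,0]
    - [1,-0.16,0]
  dr:
    - [0,0,-1]
    - [0,0,-1]
    - [0,0,-1]
    - [0,0,0]
    - [0,0,0]
    - [0,0,0]
    - [0,0,0]
    - [0,0,0]
  gripper: -1

```text
time: 1.1
tool_pos: [385.3, -212.1, 248.6]
tcp_rot: [3.142, 0.0, 0.865]
contact_force: [1.4, -0.6, -0.1]
grip_width: 16.2
```

Call:
carry_out:
  xyz:
    - [1,-0.16,0]
    - [1,-0.16,0]
    - [1,-0.16,0]
    - [1,-0.16,0]
    - [0.94,-0.16,0]
    - [0,0,0.6]
    - [0,0,0.6]
    - [0,0,0]
  dr:
    - [0,0,0]
    - [0,0,0]
    - [0,0,0]
    - [0,0,0]
    - [0,0,0]
    - [0,0,0]
    - [0,0,0]
    - [0,0,0]

```text
time: 2.1
tool_pos: [538.4, 43.2, 174.1]
tcp_rot: [-3.136, 0.004, 0.866]
contact_force: [-0.5, -0.6, 0.4]
grip_width: 0.7
```

```bash
cat > look.py <<'E'
import sys,cv2,pickle
from plant import get_obs,capture
k=sys.argv[1]
for n in("side","top"):
    c=capture(n);pickle.dump(c,open(f"{n}{k}.pkl","wb"))
    r=(175,285,200,350) if n=="side" else (155,285,210,350)
    im=c["image"][r[0]:r[1],r[2]:r[3]]
    if n=="top":im=cv2.convertScaleAbs(im,alpha=1.5)
    cv2.imwrite(f"pics/{n}{k}.png",cv2.resize(im,None,fx=5 if n=="side" else 4.5,fy=5 if n=="side" else 4.5,interpolation=cv2.INTER_CUBIC))
o=get_obs();print({k:(o[k].round(3) if hasattr(o[k],"round") else o[k]) for k in("time","tool_pos","tcp_rot","contact_force","grip_width","joint_positions")})
E
python3 look.py 1
```

```text
{'time': 2.2, 'tool_pos': array([540.673,  42.793, 177.436]), 'tcp_rot': array([ 3.141, -0.   ,  0.865]), 'contact_force': array([0.235, 0.176, 0.708]), 'grip_width': 0.24800460958418122, 'joint_positions': array([-0.062,  0.44 ,  1.582, -0.   ,  1.119,  0.643])}
```

View pics/side1.png

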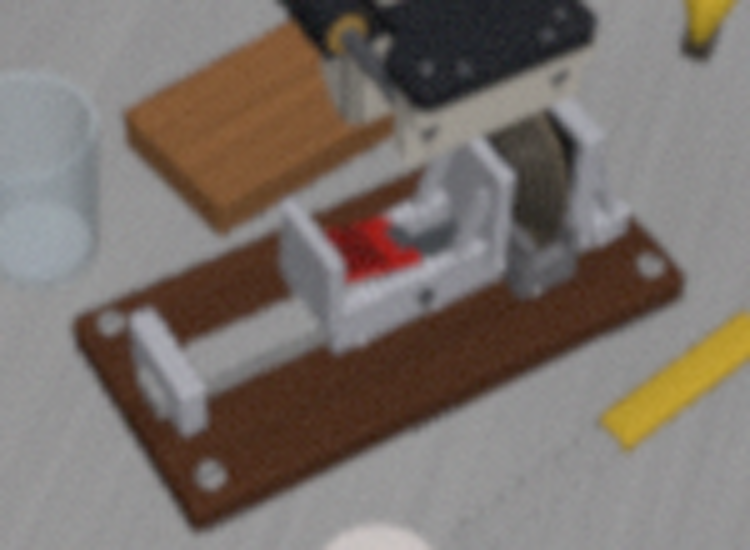

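View pics/top1.png

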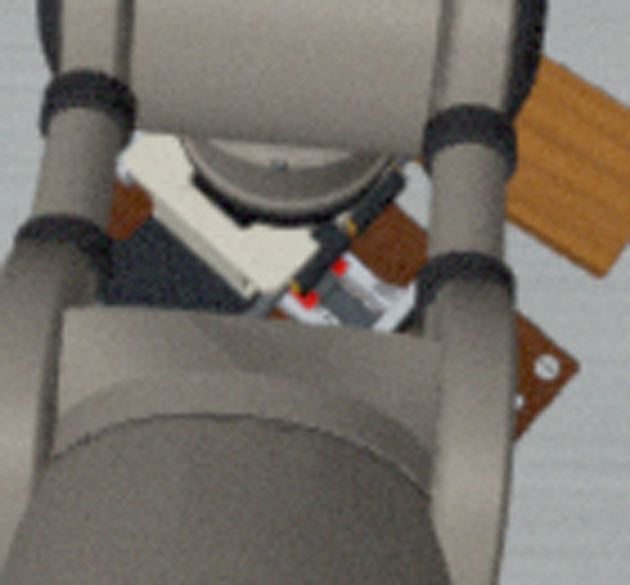

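Run:
```python
import cv2,pickle
from h import *
im=pickle.load(open("side1.pkl","rb"))["image"]
im=cv2.resize(im[90:240,200:380],None,fx=4,fy=4,interpolation=cv2.INTER_CUBIC)
p=np.array([540.7,42.8,177.4])
for d in(22,0,-44):
    u=(proj("side",p-[0,0,d])[0]-[200,90])*4;cv2.circle(im,tuple(int(v) for v in u),3,(0,255,0),-1)
cv2.imwrite("pics/side1b.png",im)
```

```text
(no output)
```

View pics/side1b.png

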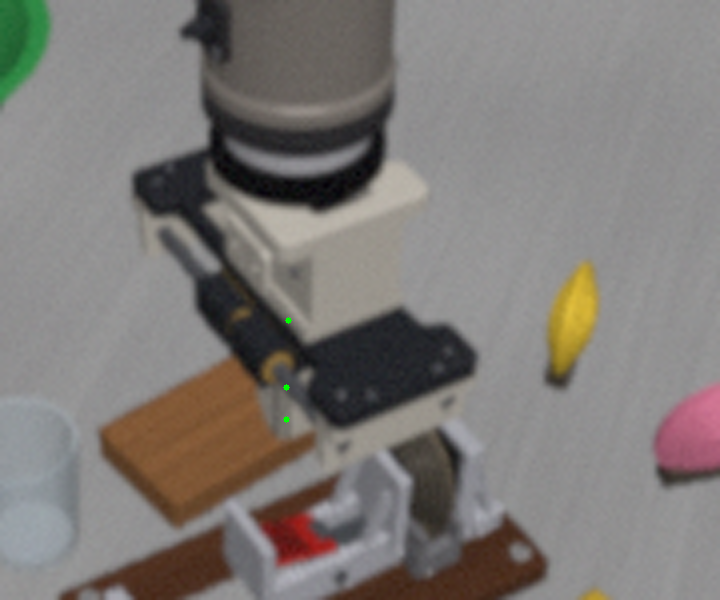

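Run:
```python
import cv2,pickle
from h import *
im=pickle.load(open("side1.pkl","rb"))["image"]
im=cv2.resize(im[90:240,200:380],None,fx=4,fy=4,interpolation=cv2.INTER_CUBIC)
q=[540.7,42.8,.866]
def D(Ls,col):
    for L in Ls:
        u=(proj("side",W(q,L))[0]-[200,90])*4;cv2.circle(im,tuple(int(v) for v in u),3,col,-1)
D([(a,b,177.4+44) for a in(-37.5,37.5) for b in(-95,95)],(0,0,255))
D([(a,b,177.4-22) for a in(-9.5,9.5) for b in(-19,19)],(0,255,0))
cv2.imwrite("pics/side1c.png",im)
```

```text
(no output)
```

View pics/side1c.png

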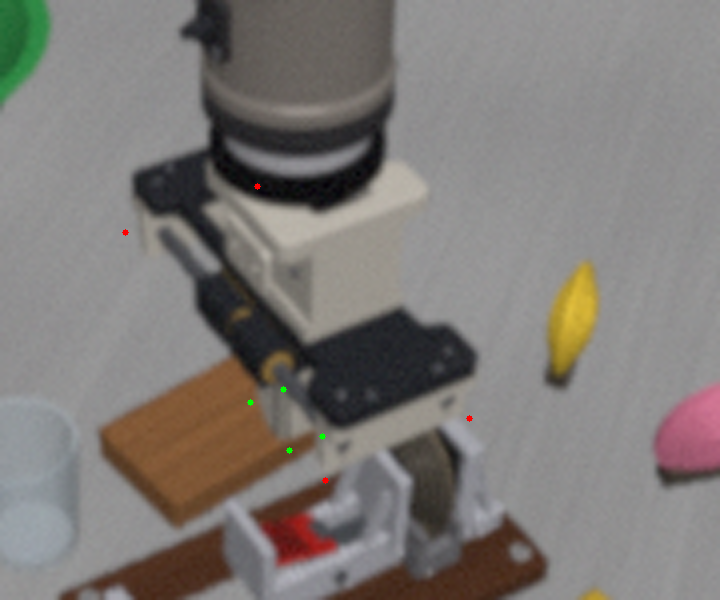

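Side view: the fingertip sits where the projection predicts, at about (285,430), and the gripper body matches its stated size. The body stays above z≈120 when the lever is pressed. I'll descend to just above the lever.

Call:
carry_out:
  xyz:
    - [0,0,0.7]
    - [0,0,0.5]
    - [0,0,0.2]
    - [0,0,0]
    - [0,0,0]
  dr:
    - [0,0,0]
    - [0,0,0]
    - [0,0,0]
    - [0,0,0]
    - [0,0,0]

```text
time: 2.82
tool_pos: [541.4, 42.8, 94.3]
tcp_rot: [3.139, -0.002, 0.866]
contact_force: [-0.8, -0.1, -0.9]
grip_width: 0.3
```

```bash
python3 look.py 2
```

```text
{'time': 2.925, 'tool_pos': array([541.111,  42.856,  94.04 ]), 'tcp_rot': array([ 3.14e+00, -1.00e-03,  8.66e-01]), 'contact_force': array([-0.184, -0.602, -1.478]), 'grip_width': -0.10892520345341053, 'joint_positions': array([-0.062,  0.544,  1.674, -0.   ,  0.921,  0.643])}
```

View pics/side2.png

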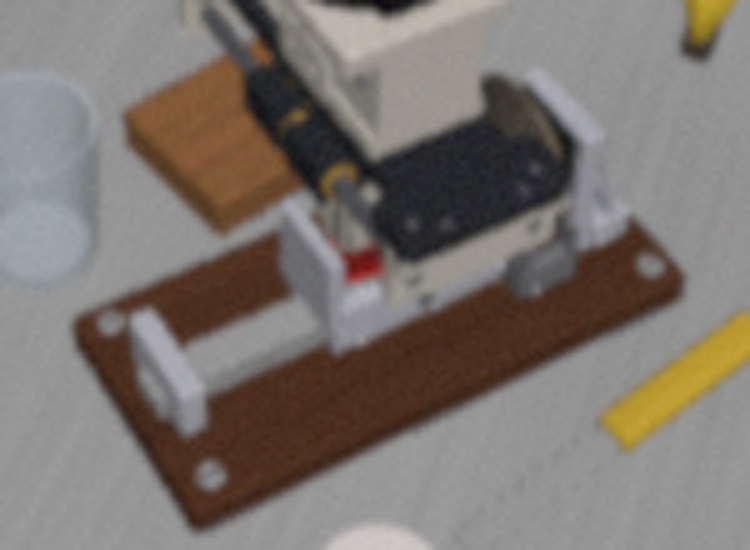

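Side view: the finger is between the stop and the lever, just above the red plate (360,260), and clear of the stop face. Pressing down in small steps.

Call:
carry_out:
  xyz:
    - [0,0,0.08]
    - [0,0,0.06]
    - [0,0,0]
  dr:
    - [0,0,0]
    - [0,0,0]
    - [0,0,0]

```text
time: 3.3
tool_pos: [540.7, 43.1, 84.5]
tcp_rot: [3.141, -0.001, 0.866]
contact_force: [0.5, 0.8, 4.1]
grip_width: 0.6
```

Call:
carry_out:
  xyz:
    - [0,0,0.04]
    - [0,0,0]
    - [0,0,0]
  dr:
    - [0,0,0]
    - [0,0,0]
    - [0,0,0]

```text
time: 3.68
tool_pos: [541.2, 43.2, 82.6]
tcp_rot: [3.14, -0.002, 0.866]
contact_force: [1.9, 2.9, 5.1]
grip_width: 0.4
```

Call:
carry_out:
  xyz:
    - [0,0,0.04]
    - [0,0,0]
    - [0,0,0]
  dr:
    - [0,0,0]
    - [0,0,0]
    - [0,0,0]

```text
time: 4.05
tool_pos: [541.7, 43.4, 80.6]
tcp_rot: [3.139, -0.003, 0.866]
contact_force: [1.7, 2.7, 7.3]
grip_width: 0.5
```

Call:
carry_out:
  xyz:
    - [0,0,0.03]
    - [0,0,0]
    - [0,0,0]
  dr:
    - [0,0,0]
    - [0,0,0]
    - [0,0,0]

```text
time: 4.42
tool_pos: [542.1, 43.8, 79.2]
tcp_rot: [3.139, -0.004, 0.866]
contact_force: [2.5, 5.8, 8.9]
grip_width: 0.6
```

```bash
python3 look.py 3
```

```text
{'time': 4.525, 'tool_pos': array([542.147,  43.768,  79.189]), 'tcp_rot': array([ 3.139, -0.004,  0.865]), 'contact_force': array([2.848, 5.983, 9.001]), 'grip_width': 0.39782887192863314, 'joint_positions': array([-0.061,  0.566,  1.686,  0.002,  0.885,  0.643])}
```

View pics/side3.png

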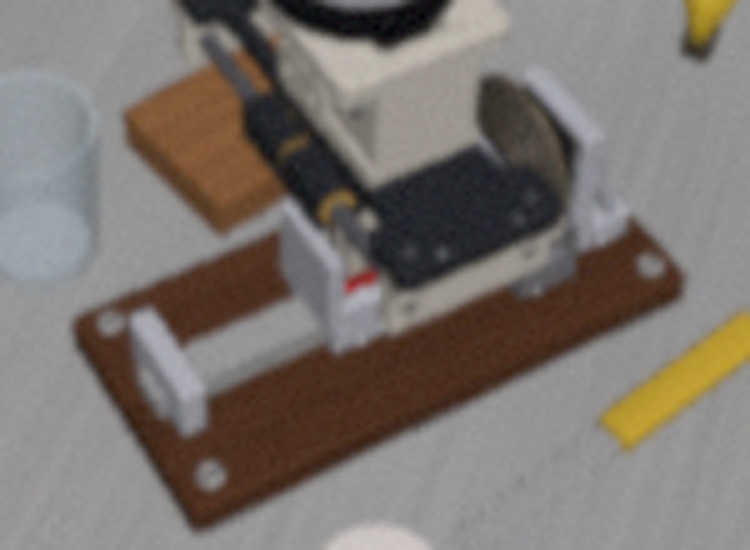

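The lever is pressed to about 0.18 rad by the tip height, with 9 N, and the thumb stop's image position hasn't changed. I'll press slightly more, then start pushing along the bar.

Call:
carry_out:
  xyz:
    - [0,0,0.02]
    - [0.04,0,0]
    - [0.04,0,0]
    - [0.04,0,0]
    - [0.04,0,0]
    - [0,0,0]
  dr:
    - [0,0,0]
    - [0,0,0]
    - [0,0,0]
    - [0,0,0]
    - [0,0,0]
    - [0,0,0]

```text
time: 5.28
tool_pos: [546.8, 50.2, 76.6]
tcp_rot: [3.141, -0.0, 0.866]
contact_force: [0.4, -4.5, 5.0]
grip_width: 0.7
```

Call:
carry_out:
  xyz:
    - [0.05,0,0]
    - [0.05,0,0]
    - [0.05,0,0]
    - [0,0,0]
  dr:
    - [0,0,0]
    - [0,0,0]
    - [0,0,0]
    - [0,0,0]

```text
time: 5.78
tool_pos: [552.6, 57.5, 76.5]
tcp_rot: [3.141, -0.0, 0.866]
contact_force: [-0.0, -0.5, 5.4]
grip_width: 0.4
```

```bash
python3 look.py 4
```

```text
{'time': 5.875, 'tool_pos': array([552.548,  57.425,  76.598]), 'tcp_rot': array([ 3.141e+00, -1.000e-03,  8.660e-01]), 'contact_force': array([ 0.349, -1.233,  4.981]), 'grip_width': 0.19242540206218045, 'joint_positions': array([-0.035,  0.588,  1.65 ,  0.   ,  0.903,  0.67 ])}
```

View pics/side4.png

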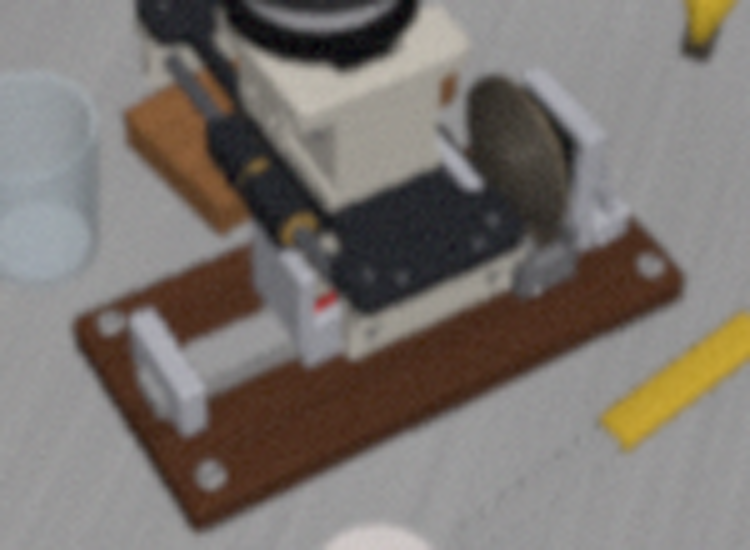

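The jaw has moved about 13 mm (thumb stop edge now near x=300 in the crop), and the oyster still stands. Continuing.

Call:
carry_out:
  xyz:
    - [0.08,0,0]
    - [0.08,0,0]
    - [0.08,0,0]
    - [0.08,0,0]
    - [0.08,0,0]
    - [0.08,0,0]
    - [0,0,0]
  dr:
    - [0,0,0]
    - [0,0,0]
    - [0,0,0]
    - [0,0,0]
    - [0,0,0]
    - [0,0,0]
    - [0,0,0]

```text
time: 6.75
tool_pos: [571.4, 79.7, 76.6]
tcp_rot: [3.142, -0.001, 0.866]
contact_force: [-2.2, 0.2, 4.9]
grip_width: 0.4
```

Call:
carry_out:
  xyz:
    - [0.06,0,0]
    - [0.06,0,0]
    - [0.06,0,0]
    - [0,0,0]
  dr:
    - [0,0,0]
    - [0,0,0]
    - [0,0,0]
    - [0,0,0]

```text
time: 7.25
tool_pos: [578.2, 87.7, 76.6]
tcp_rot: [-3.142, -0.001, 0.866]
contact_force: [-2.9, 0.4, 5.2]
grip_width: 0.6
```

```bash
python3 look.py 5
```

```text
{'time': 7.35, 'tool_pos': array([578.221,  87.669,  76.613]), 'tcp_rot': array([ 3.142e+00, -1.000e-03,  8.660e-01]), 'contact_force': array([-1.567,  0.16 ,  5.781]), 'grip_width': 0.503528164394845, 'joint_positions': array([1.900e-02, 6.300e-01, 1.563e+00, 1.000e-03, 9.480e-01, 7.240e-01])}
```

View pics/side5.png

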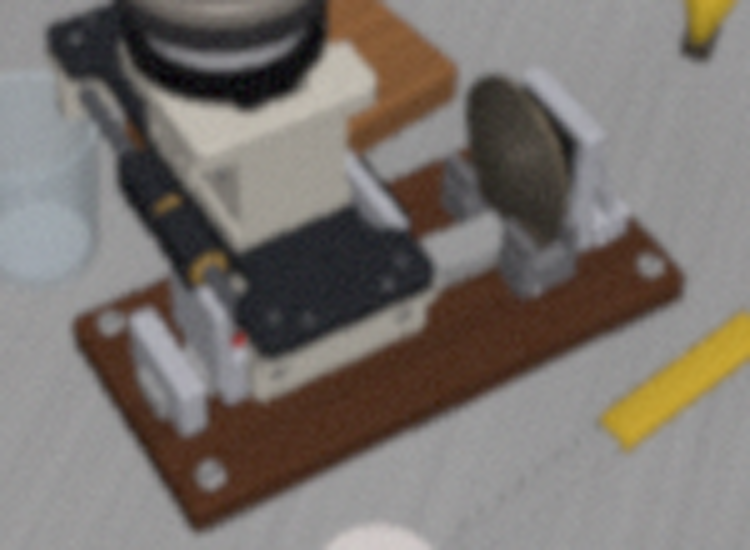

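Side view: about 10 mm is left between the carriage and the end stop. The oyster is untouched.

Call:
carry_out:
  xyz:
    - [0.05,0,0]
    - [0.05,0,0]
    - [0.04,0,0]
    - [0,0,0]
  dr:
    - [0,0,0]
    - [0,0,0]
    - [0,0,0]
    - [0,0,0]

```text
time: 7.85
tool_pos: [583.4, 93.5, 76.4]
tcp_rot: [-3.142, 0.001, 0.866]
contact_force: [-4.2, -2.0, 4.9]
grip_width: 0.5
```

Call:
carry_out:
  xyz:
    - [0.03,0,0]
    - [0.03,0,0]
    - [0,0,0]
  dr:
    - [0,0,0]
    - [0,0,0]
    - [0,0,0]

```text
time: 8.22
tool_pos: [583.5, 93.7, 76.4]
tcp_rot: [-3.14, 0.007, 0.866]
contact_force: [-12.7, -14.0, 12.5]
grip_width: 0.3
```

It's blocked at 19 N with no further movement, so it's against the end stop. I'll relax the push by about the elastic amount, look, then lift straight up.

Call:
carry_out:
  xyz:
    - [-0.04,0,0]
    - [0,0,0]
  dr:
    - [0,0,0]
    - [0,0,0]

```text
time: 8.48
tool_pos: [583.4, 93.6, 76.4]
tcp_rot: [-3.141, 0.002, 0.866]
contact_force: [-5.5, -5.4, 5.7]
grip_width: 0.5
```

```bash
python3 look.py 6
```

```text
{'time': 8.575, 'tool_pos': array([583.454,  93.578,  76.413]), 'tcp_rot': array([-3.141e+00,  3.000e-03,  8.660e-01]), 'contact_force': array([-6.245, -6.032,  6.919]), 'grip_width': 0.1852712756289365, 'joint_positions': array([ 0.03 ,  0.641,  1.542, -0.002,  0.961,  0.736])}
```

View pics/side6.png

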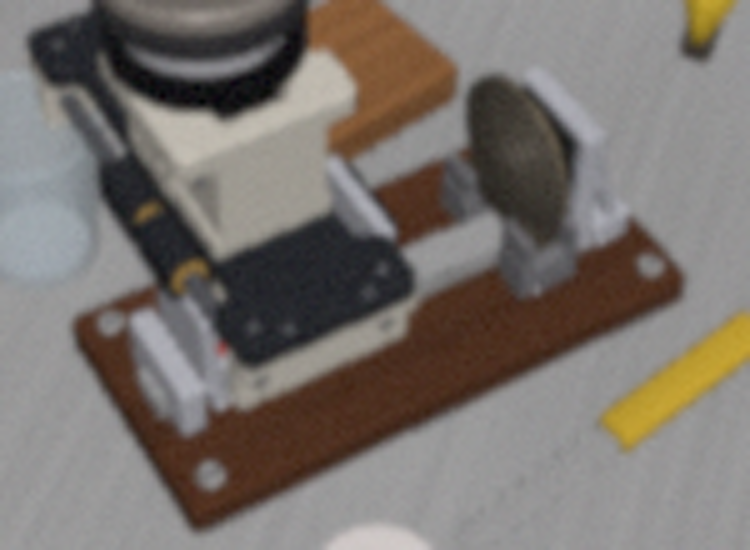

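The thumb stop is right against the end stop. Lifting off.

Call:
carry_out:
  xyz:
    - [-0.015,0,-0.03]
    - [0,0,-0.1]
    - [0,0,-0.2]
    - [0,0,-0.5]
    - [0,0,-0.9]
    - [0,0,-0.6]
    - [0,0,0]
    - [0,0,0]
  dr:
    - [0,0,0]
    - [0,0,0]
    - [0,0,0]
    - [0,0,0]
    - [0,0,0]
    - [0,0,0]
    - [0,0,0]
    - [0,0,0]

```text
time: 9.57
tool_pos: [583.6, 94.3, 216.1]
tcp_rot: [-3.141, -0.0, 0.866]
contact_force: [-0.4, 0.9, -0.7]
grip_width: 0.6
```

```bash
python3 look.py 7
```

```text
{'time': 9.675, 'tool_pos': array([583.144,  94.078, 215.077]), 'tcp_rot': array([-3.14e+00,  1.00e-03,  8.66e-01]), 'contact_force': array([-0.218, -0.382, -0.27 ]), 'grip_width': 0.3179896104343766, 'joint_positions': array([0.03 , 0.49 , 1.386, 0.   , 1.268, 0.735])}
```

View pics/side7.png

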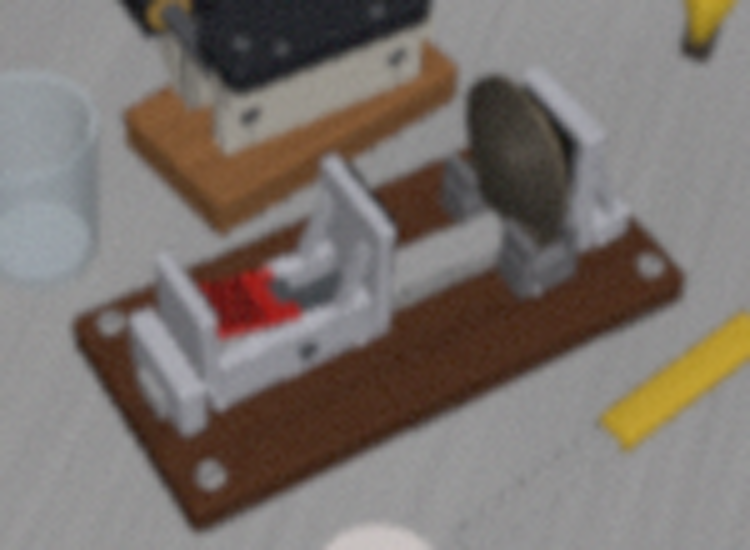

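Run:
```python
from h import *
q=[487.09,-22.54,.8661]
f=lambda d:((proj("side",W(q,(108+d,-22,86)))-proj("side",W(q,(108,-22,86))))[0]*5)
for d in(50,55,60):print(d,f(d).round(1))
import cv2
A=C["side"]["image"];B=pickle.load(open("side7.pkl","rb"))["image"]
# patch shift of thumb stop by template matching, and of the jaw plate
for n,(u0,v0,u1,v1) in dict(stop=(254,212,274,246),lever_side=(266,225,300,244),).items():
    t=A[v0:v1,u0:u1];r=cv2.matchTemplate(B[190:270,215:300],t,cv2.TM_CCOEFF_NORMED);_,m,_,l=cv2.minMaxLoc(r)
    print(n,(l[0]+215-u0)*5,(l[1]+190-v0)*5,round(m,2))
d=cv2.absdiff(A,B).max(2)
for n,(u0,v0,u1,v1) in dict(oyster=(296,189,312,222),tumbler=(188,190,220,232),jar=(260,278,292,322),knife=(318,235,358,268)).items():print(n,d[v0:v1,u0:u1].mean().round(1))
```

```text
50 [-104.5   44.3]
55 [-115.2   48.8]
60 [-125.9   53.4]
stop -125 55 0.72
lever_side -125 55 0.97
oyster 19.5
tumbler 2.9
jar 2.8
knife 2.8
```

Jaw shift in the image is (-125, 55), against a prediction of (-126, 53) for 60 mm, so it's home. The higher oyster-patch difference comes from the jaw plate no longer hiding it; its outline hasn't moved. Handing in.

```bash
python3 -c "
from plant import close_job
print(close_job())"
```

```text
the job is handed in; nothing more can be done
None
```

The oyster is freed: the sliding jaw is fully home against its end stop and the lever has sprung back up. I handed the job in at about 9.7 s; it reported no verdict.

I pressed the red lever down with the closed fingertips at about 9 N. Keeping it down, I pushed the jaw back until it would not move further at 19 N. Then I eased off and lifted straight up to a TCP height of 215 mm.

**Last checks:**
- **Jaw:** its shift in the side picture matches 60 mm of travel (measured -125, 55 against predicted -126, 53, in enlarged pixels).
- **Contact:** the force on the tool is about 0 N.
- **Bystanders:** the tumbler, jar and knife look unchanged in the side picture. I checked the block only by eye, because the gripper partly hid it.
- **Oyster:** it still stands in its cradle by eye. The picture comparison there showed a larger change (19.5 against about 3 elsewhere), most likely because the jaw plate no longer hides part of it.

**What disagreed:** my fitted position for the stand was off by up to about 2 pixels (3–5 mm) between the two cameras. I therefore relied on the force readings for the lever and end-stop contacts. I judged the lever angle from tip height (about 0.18 rad before I pressed a little more and began to push), not from a direct reading.

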